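# Dock a sample carrier on its hidden pin and hold it home

### The arm

A 6-joint arm with a two-finger parallel gripper is mounted at the origin on a cart in front of the work surface, level with it; the furniture and walls round the work are solid. World frame = base frame: x ahead of the robot, y to its left, z up, the work surface at z = 0. Lengths are in m, angles in rad, forces in N, time in s.
With the tool pointing down it reaches from about 0.35 to 0.775 m from the base axis. Payload 7.3 kg.
Tool frame: the origin (TCP) lies at the centre of the arm's flange, where the gripper is bolted on; the fingertips stand 178 mm ahead of it and the grasp point (between the pads) lies 159 mm ahead of it; z points along the fingers, y is the line along which they close (so a half turn about z gives the same grasp; the last joint's range is limited). The gripper opens to 92 mm and grips with 3 to 60 N. Pads are 19 mm wide; open, the fingers measure 130 mm over their backs; the gripper's body (75 mm by 190 mm) begins 47 mm behind the grasp point.
Start: joints at [-0.146, 0.342, 1.524, -0, 1.275, -0.146], TCP at [0.525, 0, 0.405] pointing down, gripper open.
Joint ranges: [-2.53, 2.53], [-0.77, 2.02], [0.04, 2.7], [-1, 4.14], [0.28, 2.66], [-3.11, 3.11]. Speed limits (rad/s): [2.57, 2.57, 3.14, 3.14, 3.14, 3.14].

### API

Orientations are given as [roll, pitch, yaw] about the fixed x, y, z axes, in that order (R = Rz(yaw) Ry(pitch) Rx(roll)).
In Python, from cell import telemetry, vision, ticket gives the robot as it stands.
- The arm moves only by the shell command python3 -m crank 'ROWS' [FORCE]. ROWS is JSON, a list of rows, each a list of 5 numbers: the gripper command: -1 is shut, 1 is fully open, values between are in proportion, then the shift along the tool's x, y, z in mm, then the turn about the tool's z in rad. In form: [[fingers, dx, dy, dz, roll], ...]. A call has 1 to 12 rows; each row is the pose to reach, as a shift and turn from the pose commanded when the call began, along the tool's axes at that moment; what a row does not reach only later rows make up. A row lasts 1/12 s, in which the tool goes at most 41.7 mm and 7.16 degrees, less where a joint would pass 70% of its speed; a pose out of reach is approached as far as the arm can. A call with a gripper value outside its range is refused whole. The fingers move at their own pace and stop on an object; FORCE is the grip in N (left out, the last holds). Time passes only in rows, so rows that repeat a pose let the fingers close. It gives the time, the measured TCP pose, the force, the opening and the grip force at its end, in the units of the state.
- telemetry.observe(): the state, without advancing time (a new reading comes with each control period).
- vision.read_camera(name): name is "scene" or "side" or "wrist"; returns (picture, depth): 480x640x3 uint8, red, green, blue; 480x640 float32, m along the optical axis (not along the pixel's ray), 0 where there is no reading.
- vision.get_calibration(name): a dict with "camera_matrix" (3x3 intrinsics, pixels), "rvec" (rotation vector, rad) and "tvec" (3), from world to camera coordinates, as OpenCV has them. Camera axes: x right, y down, z forward; pixel columns grow to the right and rows downward; lengths in m; the calibration is good to about 2 mm. A picture is of the moment at which its call begins: read the wrist's pose just before it. get_calibration takes no time and is no camera call; for the wrist camera it gives the pose at the moment of the call.
- ticket.hand_in(): hands the job in; it is judged then, once.
The state is a dict: "time": time; "qpos": joint angles; "qvel": joint speeds; "joint_efforts": joint torques, N m; "tool_pos": TCP position; "tool_rot": TCP orientation; "contact_force": force on the tool from outside, world axes, zero at the start; "torque": the same for the moment, N m; "opening": finger opening in m; "grip_force": force on a finger pad.
Only numpy, scipy, OpenCV 4.12 (cv2) and the standard library are available. Lean on these libraries where they do the work, as an engineer would, in place of code of your own. Each camera call takes 0.05 s, during which the arm holds its last target. There are 200 camera calls.

### The job

Take the round metal carrier by its black handle and slide it along the grey dock, without lifting it off the deck, from its parking ring to the sunken round seat in the middle, until it drops over the locating pin there. Then press it down against the spring plate until it is fully home, and finish while still gripping it and holding it pressed down. Leave the beaker on the dock and the timer, glass dish and keypad near it where they stand.

Things in the scene. Friction and masses are not known exactly. Their poses are not given: they have to be found in the camera images.
- dock: Fixed grey docking base, 104 x 276 x 30 mm (x, y, z), on the worktop; origin at the centre of its underside, its y axis along the long side, z up. The flat deck is its top, 30 mm up. White rings (76 mm) at y = +90 and -90 mm mark the two parking places; the carrier stands in one, the beaker in the other. In the middle is a round seat, a pocket of 78 mm diameter and 16 mm depth with a thin orange ring round its rim.
- seat (a point): Centre of the seat, at deck height, on the axis of the locating pin. The pin is fixed brass, 10 mm in diameter, narrowing over its last 3 mm to a nose of 5 mm; its tip ends 0.5 mm below the deck, so the carrier slides over it. Axes as the dock.
- plate (a joint): Spring-loaded steel contact plate that forms the floor of the seat, its top 7 mm below the deck at rest. Value: how far it is pressed down in m, 0 at rest, 0.006 at its stop (fully home). It pushes back with about 7 N at first and 10 N at the stop; the carrier's own weight (2 to 4 N) does not press it down.
- carrier_foot (a point): Centre of the underside of the carrier (z up): a loose pale metal puck with a thin orange line round it, 70 mm in diameter, 24 mm high, about 0.2 to 0.4 kg, with a blind bore of 13 mm diameter, 19.5 mm deep, in the middle of the underside, which goes over the pin. Standing on the deck this point is at deck height; dropped on it is 7 mm below, fully home 13 mm below.
- carrier_grip (a point): Grasp point in the carrier's black bar handle, on the carrier's axis 46 mm above its underside. The bar is 16 mm thick along this frame's x, 44 mm long along its y, and reaches from 24 mm (top of the puck) to 61 mm above the underside. The carrier need not be turned.
- beaker_mid (a point): Bystander: small glass beaker, 44 mm in diameter, 59 mm tall, standing on the dock's other parking ring; point half-way up.
- bench_timer: Bystander: white bench timer, 64 x 62 x 20 mm, on the worktop; origin at the centre of its underside.
- dish: Bystander: low glass dish, 68 mm in diameter, 41 mm tall, on the worktop; origin at the centre of its underside.
- keypad: Bystander: flat hand keypad, 132 x 108 x 30 mm, on the worktop; origin at the centre of its underside. It lies at the foot of a tall fixed instrument (world x beyond 0.33 m, y beyond 0.26 m, over 0.5 m high), which the arm must keep clear of, as of the box-shaped controller on the right (x 0.40 to 0.60 m, y below -0.25 m).
There are look-alikes about, which are no part of the job. Leave any purple or red look-alike of the part that bears carrier_foot alone.

How it is judged:
By the outcome, as a careful person would: the job done as asked, in the order asked, and still so for the second after the job is handed in, while the arm keeps its last pose, push and grip.
It also fails if it takes over 38 s, if anything falls off the work surface, if the arm or the gripper's body presses on something with over 40 N, if the wrist force passes 120 N, or if a joint passes its speed limit or range.

## Working session

There is one attempt and no reset: what is moved stays moved. The work goes in short steps, Python scripts to look and compute and a shell command to move; the robot and the scene stay as the last step left them, time stands still between calls to the robot, and variables do not carry over. Pictures are saved under pics/ and viewed, at most 10 in all, crops included, and the job is handed in when it is done.

```bash
mkdir -p pics
python3 - <<'E'
from cell import telemetry, vision
import cv2
s=telemetry.observe();print(s)
for n in("scene","wrist"):
    p,d=vision.read_camera(n);cv2.imwrite(f"pics/{n}0.png",p[:,:,::-1]);print(n,vision.get_calibration(n))
E
```

```text
{'time': 0.0, 'qpos': array([-1.46009407e-01,  3.42743878e-01,  1.52501969e+00, -4.18244588e-06,
        1.27539194e+00, -1.46034547e-01]), 'qvel': array([ 0.0002753 , -0.00066328,  0.00075011, -0.00088247,  0.00020579,
       -0.00154227]), 'joint_efforts': array([ 7.61924657e-04, -4.31245601e+01, -2.44219762e+01,  7.17750052e-02,
        5.59406646e-02, -1.04314388e-04]), 'tool_pos': array([5.24868506e-01, 3.60903942e-05, 4.04032834e-01]), 'tool_rot': array([-3.14004586e+00, -2.23462677e-04,  1.57082252e+00]), 'contact_force': array([-0.13768869, -0.14299903,  0.56325008]), 'torque': array([ 0.0370104 , -0.02244085,  0.00294504]), 'grip_force': 0.0, 'opening': 0.09212329053896014}
scene {'camera_matrix': array([[575.14963852,   0.        , 321.1237709 ],
       [  0.        , 575.14963852, 237.44144809],
       [  0.        ,   0.        ,   1.        ]]), 'rvec': array([ 2.271045  , -0.33892162,  0.17062304]), 'tvec': array([-0.43195816,  0.25055614,  1.3412263 ])}
wrist {'camera_matrix': array([[410.51128263,   0.        , 322.57044919],
       [  0.        , 410.51128263, 240.41593285],
       [  0.        ,   0.        ,   1.        ]]), 'rvec': array([-2.85214040e+00,  6.78200844e-04,  2.45960290e-03]), 'tvec': array([-0.52323069, -0.03560638,  0.39056264])}
```

View pics/scene0.png

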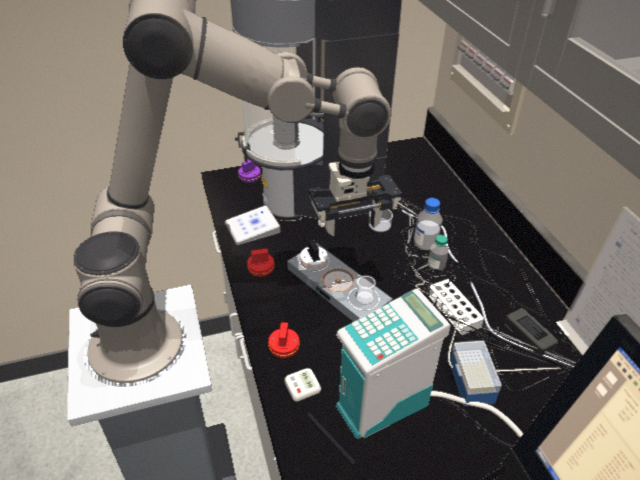

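View pics/wrist0.png

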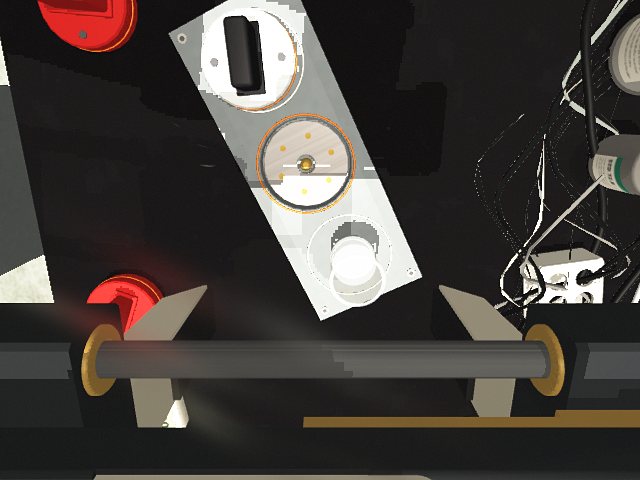

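The wrist view shows the dock with a white puck and black bar at (248,55), the seat ring at (306,164) with its pin, and the beaker at (355,265). The possible carriers are the pale puck at (248,55), red ones at (88,20) and (125,305), and a purple one in the scene view at (249,171). Only the pale one on the dock fits: pale metal, black bar, orange line. I'll confirm it in a crop and measure it.

```bash
cat > h.py <<'E'
import numpy as np, cv2
from cell import telemetry, vision
def cast(pix,z,c):
    K=c["camera_matrix"];R=cv2.Rodrigues(c["rvec"])[0];t=np.ravel(c["tvec"])
    o=-R.T@t; p=np.atleast_2d(np.array(pix,float))
    r=np.c_[p,np.ones(len(p))]@np.linalg.inv(K).T@R
    return o+r*((z-o[2])/r[:,2])[:,None]
def orange(p):
    h=cv2.cvtColor(p,cv2.COLOR_RGB2HSV); return cv2.inRange(h,(5,120,120),(20,255,255))
E
python3 - <<'E'
from h import *
c=vision.get_calibration("wrist");p,d=vision.read_camera("wrist")
m=orange(p);m[:,:250]=0;m[:,365:]=0;m[:105]=0;m[220:]=0
pts=cv2.findNonZero(m)[:,0]
e=cv2.fitEllipse(cv2.convexHull(pts));print(e,len(pts),"seat ring",cast([e[0]],.03,c))
w=cast(pts,.03,c)[:,:2];A=np.c_[2*w,np.ones(len(w))];s=np.linalg.lstsq(A,(w**2).sum(1),rcond=None)[0];print("circle",s[:2],np.sqrt(s[2]+s[:2]@s[:2]))
print("pin",cast([[306,164]],.0295,c))
g=cv2.resize(p[0:330,150:450],None,fx=1.8,fy=1.8,interpolation=cv2.INTER_CUBIC)
cv2.imwrite("pics/crop.png",g[:,:,::-1])
E
```

```text
((298.9263916015625, 156.70846557617188), (96.89335632324219, 125.38548278808594), 134.63623046875) 695 seat ring [[0.50327551 0.04568411 0.03      ]]
circle [0.50624508 0.04348313] 0.03762858766721102
pin [[0.50917489 0.03951927 0.0295    ]]
```

View pics/crop.png

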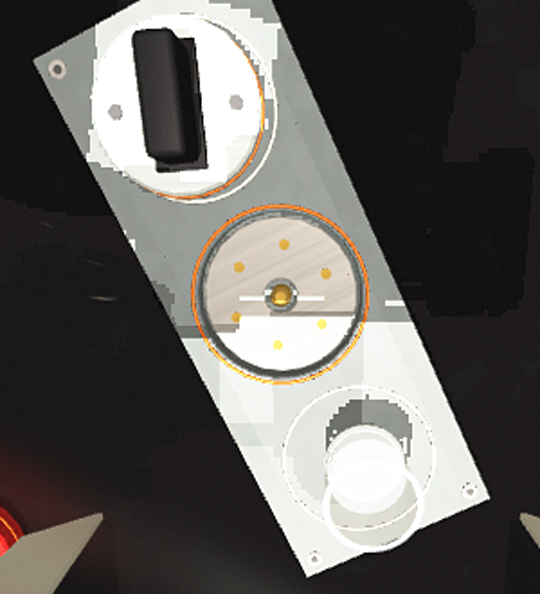

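The crop confirms it: pale puck with an orange rim line and a black bar, standing in its ring. The bar leans only about 7° while the dock leans about 25°. Next I'll refine the seat and get carrier estimates.

```bash
cat >> h.py <<'E'
def circ(w):
    w=w[:,:2];A=np.c_[2*w,np.ones(len(w))]
    for _ in range(3):
        s=np.linalg.lstsq(A,(w**2).sum(1),rcond=None)[0];r=np.sqrt(s[2]+s[:2]@s[:2])
        e=abs(np.linalg.norm(w-s[:2],axis=1)-r);k=e<max(.0015,np.median(e)*2);w=w[k];A=A[k]
    return s[:2],r,len(w)
def near(m,z,c,xy,r0,r1):
    pts=cv2.findNonZero(m)[:,0];w=cast(pts,z,c);q=np.linalg.norm(w[:,:2]-xy,axis=1);return w[(q>r0)&(q<r1)]
def bar(p,c,xy,z=.091,thr=60):
    g=p.max(2);m=(g<thr).astype(np.uint8)
    pts=cv2.findNonZero(m)[:,0];w=cast(pts,z,c);k=np.linalg.norm(w[:,:2]-xy,axis=1)<.036
    return cv2.minAreaRect((w[k][:,:2]*1000).astype(np.float32))
E
python3 - <<'E'
from h import *
c=vision.get_calibration("wrist");p,d=vision.read_camera("wrist")
R=cv2.Rodrigues(c["rvec"])[0];print("cam",-R.T@c["tvec"],"axis",R[2])
print("seat",circ(near(orange(p),.03,c,[.5092,.0395],.034,.043)))
print("dock corners",cast([[150+34/1.8,62/1.8],[150+307/1.8,577/1.8],[150+489/1.8,497/1.8]],.03,c))
cr=np.array([[133,31],[171,29],[190,152],[149,155]])/1.8+[150,0]
b=cast(cr,.091,c);print("bar top",b,b.mean(0))
print("bar dir",np.degrees(np.arctan2(*(b[0]-b[3])[[1,0]])))
# puck top-edge extents: left 92, bottom ~193, right 262, top 12 crop
print("puck",cast(np.array([[92,100],[262,105],[178,12],[180,194]])/1.8+[150,0],.054,c))
print("instrument", telemetry.observe()["time"])
E
```

```text
cam [0.5239364  0.07697501 0.38372026] axis [-0.00154448 -0.28545612 -0.95839053]
seat (array([0.50855051, 0.03903196]), np.float64(0.041284329229936495), 502)
dock corners [[ 0.40322291  0.13983541  0.03      ]
 [ 0.5213861  -0.10820066  0.03      ]
 [ 0.61477188 -0.06277096  0.03      ]]
bar top [[0.4603634  0.13897369 0.091     ]
 [0.47392361 0.13959862 0.091     ]
 [0.47874098 0.0985995  0.091     ]
 [0.46344302 0.09756638 0.091     ]] [0.46911775 0.11868455 0.091     ]
bar dir 94.25347691478423
puck [[0.43371972 0.1213824  0.054     ]
 [0.5035053  0.11942756 0.054     ]
 [0.47072185 0.15358529 0.054     ]
 [0.46798771 0.08461259 0.054     ]]
instrument 0.2
```

```bash
python3 -m crank '[[1,35,-16,10,-0.03],[1,70,-33,30,-0.06],[1,100,-47,55,-0.096],[1,119,-56,80,-0.096],[1,119,-56,100,-0.096],[1,119,-56,100,-0.096],[1,119,-56,100,-0.096]]'
python3 - <<'E'
from h import *
c=vision.get_calibration("wrist");p,d=vision.read_camera("wrist");cv2.imwrite("pics/w1.png",p[:,:,::-1])
s=telemetry.observe();print(s["tool_pos"],s["tool_rot"])
print("seat",circ(near(orange(p),.03,c,[.5087,.039],.036,.044)))
E
```

```text
time: 0.78
tool_pos: [0.469, 0.1191, 0.3044]
tool_rot: [-3.14, 0.0, 1.667]
contact_force: [1.1, -0.2, -0.4]
opening: 0.0916
grip_force: 0.0
[0.469612   0.11880023 0.30544028] [3.14074057e+00 1.48936183e-04 1.66653577e+00]
seat (array([0.50829357, 0.03953406]), np.float64(0.041332221129393804), 189)
```

View pics/w1.png

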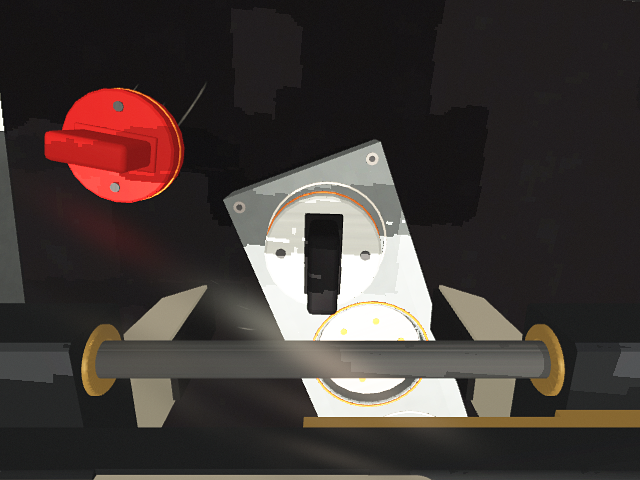

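The bar is centred between the fingers at column 323 and aligned, so I'll descend and grip.

```bash
python3 -m crank '[[1,0,0,25,0],[1,0,0,50,0],[1,0,0,62,0],[1,0,0,68,0],[1,0,0,68,0],[0,0,0,68,0],[-0.4,0,0,68,0],[-1,0,0,68,0],[-1,0,0,68,0],[-1,0,0,68,0],[-1,0,0,68,0],[-1,0,0,68,0]]' 40
python3 - <<'E'
from h import *
c=vision.get_calibration("wrist");p,d=vision.read_camera("wrist");cv2.imwrite("pics/w2.png",p[:,:,::-1])
s=telemetry.observe();print(s)
E
```

```text
time: 1.83
tool_pos: [0.469, 0.1191, 0.2369]
tool_rot: [3.141, 0.0, 1.667]
contact_force: [-0.4, 0.9, 0.2]
opening: 0.0496
grip_force: 0.0
{'time': 1.8833, 'qpos': array([ 9.00175497e-02,  4.80903762e-01,  1.84813456e+00, -3.33524011e-05,
        8.12401175e-01, -6.00480959e-03]), 'qvel': array([ 0.00196562,  0.00013463, -0.00035626, -0.00036029, -0.00212323,
       -0.00085924]), 'joint_efforts': array([-6.71498317e-03, -4.28486502e+01, -1.70583487e+01,  5.85006760e-02,
        3.71772854e-02,  7.68184304e-05]), 'tool_pos': array([0.46900895, 0.11904063, 0.23681279]), 'tool_rot': array([3.14143965e+00, 2.51346000e-05, 1.66684162e+00]), 'contact_force': array([ 0.02598739, -0.62143808, -0.3369342 ]), 'torque': array([-0.03801957,  0.02183097,  0.05034939]), 'grip_force': 0.0, 'opening': 0.04590396196374072}
```

View pics/w2.png

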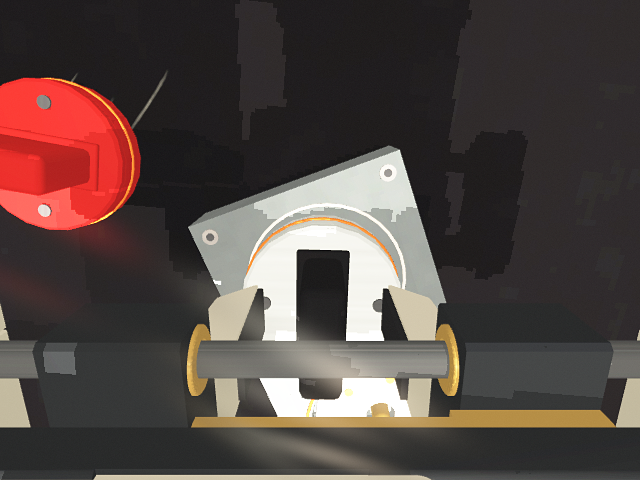

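The fingers are still closing evenly around the bar at (323,320), so I'll let them finish.

```bash
python3 -m crank '[[-1,0,0,0,0],[-1,0,0,0,0],[-1,0,0,0,0],[-1,0,0,0,0],[-1,0,0,0,0],[-1,0,0,0,0],[-1,0,0,0,0],[-1,0,0,0,0],[-1,0,0,0,0],[-1,0,0,0,0]]' 40
python3 - <<'E'
from h import *
c=vision.get_calibration("wrist");p,d=vision.read_camera("wrist")
s=telemetry.observe();print(s["contact_force"],s["tool_pos"],s["opening"],s["grip_force"])
# puck top rim far edge & parking ring outer, in world
for z in(.03,.042,.054): print(z,circ(near(orange(p),z,c,[.469,.119],.025,.05)))
E
```

```text
time: 2.72
tool_pos: [0.4689, 0.119, 0.2367]
tool_rot: [-3.141, -0.0, 1.667]
contact_force: [-0.6, -0.4, 0.0]
opening: 0.0157
grip_force: 39.8
[-0.65186533 -0.71568271 -0.03440702] [0.46893744 0.11901231 0.23669579] 0.015815170929912067 39.83417809009552
0.03 (array([0.46795995, 0.11534108]), np.float64(0.03627299482926472), 438)
0.042 (array([0.4677447 , 0.11928065]), np.float64(0.03494604435814265), 429)
0.054 (array([0.46809401, 0.12013808]), np.float64(0.03630666529236175), 378)
```

```bash
python3 -m crank '[[-1,0,0,0.5,0],[-1,0,0,1,0],[-1,-5,1.9,1,0],[-1,-13,5,1,0],[-1,-21,8,1,0],[-1,-30,11.5,1,0],[-1,-30,11.5,1,0],[-1,-30,11.5,1,0]]'
python3 - <<'E'
from h import *
s=telemetry.observe();print(s["contact_force"],s["torque"],s["tool_pos"],s["opening"],s["grip_force"])
E
```

```text
time: 3.43
tool_pos: [0.4839, 0.0899, 0.2366]
tool_rot: [3.14, 0.0, 1.667]
contact_force: [-0.7, -2.0, 7.5]
opening: 0.0157
grip_force: 39.8
[-0.67022876 -1.97733786  7.52582604] [-0.25936186  0.28638538  0.05144484] [0.48388628 0.08992568 0.23658413] 0.015684090236036726 39.84542906284332
```

```bash
python3 -m crank '[[-1,-9,3.5,0,0],[-1,-18,7,0,0],[-1,-27,10.4,0,0],[-1,-36,13.9,0,0],[-1,-44,17,0,0],[-1,-50,19.3,0,0],[-1,-53.5,20.6,0,0],[-1,-53.5,20.6,0,0],[-1,-53.5,20.6,0.8,0],[-1,-53.5,20.6,1.5,0],[-1,-53.5,20.6,1.5,0],[-1,-53.5,20.6,1.5,0]]'
python3 - <<'E'
from h import *
p,d=vision.read_camera("side");cv2.imwrite("pics/s1.png",p[:,:,::-1])
s=telemetry.observe();print(s["contact_force"],s["torque"],s["tool_pos"],s["opening"],s["grip_force"])
E
```

```text
time: 4.43
tool_pos: [0.5088, 0.0392, 0.234]
tool_rot: [-3.141, -0.0, 1.667]
contact_force: [0.6, 0.4, -3.8]
opening: 0.0155
grip_force: 39.9
[ 0.21552577  0.29162238 -3.27185182] [-0.01906694  0.00771825 -0.00777336] [0.50886518 0.03917355 0.23412178] 0.01572197821843055 39.91736054420471
```

View pics/s1.png

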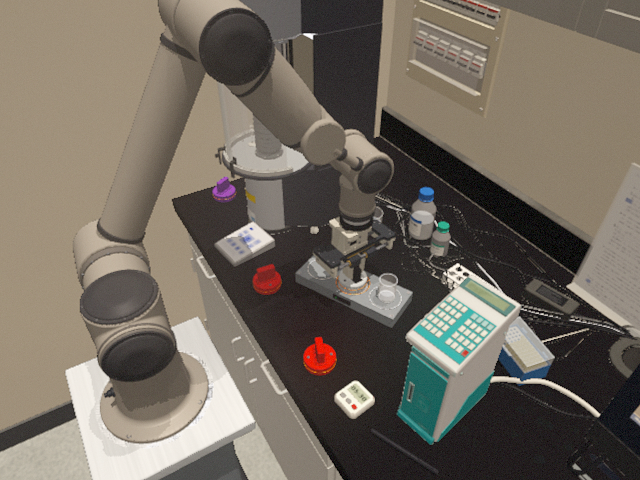

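The carrier is over the pin: it has sunk 2.5 mm and the wrist carries only its weight. Keep lowering and watch the forces.

```bash
python3 -m crank '[[-1,0,0,1,0],[-1,0,0,2,0],[-1,0,0,3,0],[-1,0,0,4,0],[-1,0,0,5,0],[-1,0,0,5,0],[-1,0,0,5,0]]'
python3 - <<'E'
from h import *
s=telemetry.observe();print(s["contact_force"],s["torque"],s["tool_pos"],s["opening"],s["grip_force"])
E
```

```text
time: 5.07
tool_pos: [0.509, 0.039, 0.2297]
tool_rot: [3.141, 0.0, 1.667]
contact_force: [-1.5, -0.6, 2.8]
opening: 0.0157
grip_force: 39.9
[-1.46791622 -0.61426898  2.80590572] [0.00908643 0.38341495 0.01450042] [0.50895811 0.03901753 0.2296648 ] 0.0156896910097477 39.91851031780243
```

It has reached the plate (z 0.2297, 7 mm down) and there is little side load. Now press to the stop.

```bash
python3 -m crank '[[-1,0,0,1.5,0],[-1,0,0,3,0],[-1,0,0,4.5,0],[-1,0,0,6,0],[-1,0,0,7,0],[-1,0,0,8,0],[-1,0,0,8,0],[-1,0,0,8,0],[-1,0,0,8,0]]' 50
python3 - <<'E'
from h import *
s=telemetry.observe();print(s["contact_force"],s["torque"],s["tool_pos"],s["opening"],s["grip_force"])
E
```

```text
time: 5.82
tool_pos: [0.5089, 0.039, 0.2234]
tool_rot: [3.14, 0.0, 1.667]
contact_force: [-9.1, 0.9, 25.4]
opening: 0.0157
grip_force: 49.9
[-9.11504268  0.89426247 25.4273574 ] [0.12529129 1.76785625 0.03995841] [0.50889812 0.03903282 0.22339242] 0.015660666903396517 49.94120121002197
```

It is at depth 13.3 mm with 25 N, so on the stop. There is a 9 N side load in x, so I'll ease about 1 mm toward -x and check by picture for slip in the grip.

```bash
python3 -m crank '[[-1,0,-0.5,0,0],[-1,0,-1,0,0],[-1,0,-1,0,0],[-1,0,-1,0,0]]' 50
python3 - <<'E'
from h import *
p,d=vision.read_camera("wrist")
s=telemetry.observe();print(s["time"],s["contact_force"],s["torque"],s["tool_pos"],s["opening"],s["grip_force"])
q,d2=vision.read_camera("side")
cv2.imwrite("pics/f.png",np.vstack([p[180:430,120:520],cv2.resize(q[230:330,280:420],(400,286),interpolation=cv2.INTER_CUBIC)])[:,:,::-1])
E
```

```text
time: 6.15
tool_pos: [0.5084, 0.039, 0.2234]
tool_rot: [3.138, 0.0, 1.667]
contact_force: [-4.8, 1.6, 22.9]
opening: 0.0156
grip_force: 49.9
6.2 [-5.61704242  0.8662854  23.55931402] [ 0.17925236  1.18386379 -0.01449657] [0.50846658 0.03898549 0.22343601] 0.01560560867074936 49.93663966655731
```

View pics/f.png

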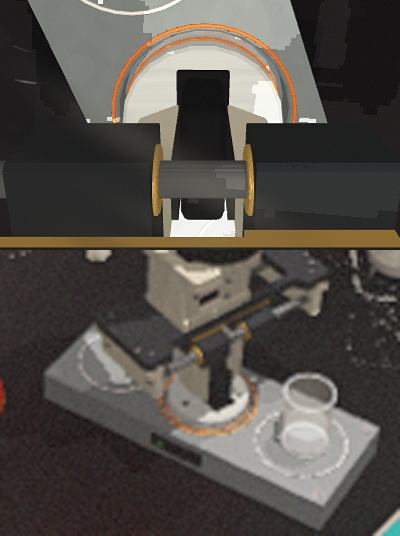

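The carrier sits concentric in the seat, with the orange line at about the rim (crop, 205,40). The beaker is unmoved. A last numeric slip check uses the puck line height.

Run:
```python
from h import *
c=vision.get_calibration("wrist");p,d=vision.read_camera("wrist")
m=orange(p)
print("ring",circ(near(m,.03,c,[.508,.039],.0385,.044)))
for z in(.029,.035):
    w=near(m,z,c,[.508,.0392],.025,.0375);print(z,circ(w))
# depth: puck top & handle top
K=c["camera_matrix"];R=cv2.Rodrigues(c["rvec"])[0];t=np.ravel(c["tvec"])
def Z(u,v): 
    P=np.linalg.inv(K)@[u,v,1]*d[v,u]; return (R.T@(P-t)).round(4)
for u,v in((270,270),(280,260),(375,275),(323,300),(323,320),(323,390),(230,200),(380,190)): print((u,v),Z(u,v))
s=telemetry.observe();print(s["time"],s["contact_force"],s["tool_pos"])
```

```text
ring (array([0.50852626, 0.03898524]), np.float64(0.041278332008618655), 1215)
0.029 (array([0.50767414, 0.04099049]), np.float64(0.033589852936531564), 594)
0.035 (array([0.5075493 , 0.04223624]), np.float64(0.0334999560655246), 595)
(270, 270) [0.4844 0.0523 0.0404]
(280, 260) [0.4883 0.057  0.0401]
(375, 275) [0.5287 0.0545 0.0411]
(323, 300) [0.5062 0.0574 0.0768]
(323, 320) [0.5069 0.0503 0.0773]
(323, 390) [0.5096 0.0221 0.0765]
(230, 200) [0.4645 0.0784 0.0296]
(380, 190) [0.5278 0.0887 0.0296]
6.3 [-5.50083555  0.54376217 23.52533046] [0.50845957 0.03899948 0.2234188 ]
```

Depth puts the puck top 11 mm above the deck (24 − 13), so it is fully home with no slip.

```bash
python3 -c "
from cell import ticket;print(ticket.hand_in())"
```

```text
the job is handed in; nothing more can be done
None
```

The carrier was slid along the deck into the seat, dropped over the pin and pressed fully home (13 mm down, about 23 N); I handed the job in with the arm still gripping and pressing, and never touched the beaker, timer, dish or keypad.

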